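Feel a squeegee blade for nicks

ROBOT

A 6-joint arm with a two-finger parallel gripper is mounted at the origin on a cart in front of the work surface, level with it; the furniture and walls round the work are solid. World frame = base frame: x ahead of the robot, y to its left, z up, the work surface at z = 0. Lengths are in m, angles in rad, forces in N, time in s.
With the tool pointing down it reaches from about 0.3 to 0.775 m from the base axis. Payload 14.6 kg.
Tool frame: the origin (TCP) lies midway between the tips of the shut fingers; the grasp point (between the pads) lies 19 mm behind it; z points along the fingers, y is the line along which they close (so a half turn about z gives the same grasp; the last joint's range is limited). The gripper opens to 85 mm and grips with 20 to 120 N. Pads are 22 mm wide; open, the fingers measure 114 mm over their backs; the gripper's body (76 mm by 85 mm) begins 54 mm behind the grasp point. The pads swing forward as they close: fully open they stand 13 mm farther back than shut.
Start: joints at [1.272, 0.3, 1.521, -0, 1.321, -0.067], TCP at [0.126, 0.535, 0.231] pointing down, gripper open.
Joint ranges: [-3.03, 3.03], [-0.79, 2.21], [0.23, 2.52], [-1.04, 4.18], [0, 3.07], [-2.55, 2.55]. Speed limits (rad/s): [2.22, 2.22, 2.57, 3.14, 3.14, 3.14].

INTERFACE

Orientations are given as a unit quaternion [x, y, z, w].
In Python, from bench import bot gives the robot as it stands.
- The arm moves only by the shell command python3 -m jog 'ROWS'. ROWS is text: rows parted by semicolons, each of 7 numbers parted by spaces: the shift along the tool's x, y, z in cm, then the turn, a rotation vector about the tool's x, y, z in degrees, then the finger opening in cm, from 0 to 8.54. A call has 1 to 5 rows; each row shifts and turns the commanded pose from where the row before left it, along the tool's axes as they then stand; what a row does not reach is not made up. A row lasts 1/8 s, in which the tool goes at most 62.5 mm and 10.7 degrees, less where a joint would pass 70% of its speed; a pose out of reach is approached as far as the arm can. A call with a gripper value outside its range is refused whole. The fingers move at their own pace and stop on an object; the grip force is fixed at half the most. Time passes only in rows, so rows that do not move let the fingers close. It gives the time, the measured TCP pose, the force, the opening and the grip force at its end, in the units of the state.
- bot.state(): the state, without advancing time (a new reading comes with each control period).
- bot.grab_frame(name): name is "scene" or "side" or "wrist"; returns the picture (384x512x3 uint8, red, green, blue); there is no depth.
- bot.camera_model(name): a dict with "camera_matrix" (3x3 intrinsics, pixels), "origin" and "attitude" of the camera in the world. Camera axes: x right, y up, looking along -z (the intrinsics and any distortion apply to the point x, -y, -z); pixel columns grow to the right and rows downward; lengths in m; the calibration is good to about 2 mm. The wrist camera is an equidistant fisheye: a pixel r from the principal point sees the ray r / f radians off the axis. A picture is of the moment at which its call begins: read the wrist's pose just before it. camera_model takes no time and is no camera call; for the wrist camera it gives the pose at the moment of the call.
- bot.hand_in(): hands the job in; it is judged then, once.
The state is a dict: "clock": time; "q": joint angles; "qd": joint speeds; "effort": joint torques, N m; "tcp_pos": TCP position; "ee_rot": TCP orientation; "wrist_force": force on the tool from outside, world axes, zero at the start; "moment": the same for the moment, N m; "opening": finger opening in m; "grasp_force": force on a finger pad.
Only numpy, scipy, OpenCV 4.12 (cv2) and the standard library are available. Lean on these libraries where they do the work, as an engineer would, in place of code of your own. Each camera call takes 0.05 s, during which the arm holds its last target. There are 200 camera calls.

TASK

Feel the rubber blade of the long squeegee for nicks: it stands blade-up in the sprung rest. Run your closed fingertips along the whole top edge of the blade with a light, unbroken touch, from the end beside the ball-topped post to the end beside the post with the crossbar, then lift clear. Do not grip, lift or tilt the squeegee, do not press hard, and leave the other things on the table where they are.

Things in the scene. Friction and masses are not known exactly. Their poses are not given: they have to be found in the camera images.
- blade_rest: fixed plywood base board of the sprung rest, 100 mm (its x) by 410 mm (its y) by 12 mm; origin at the centre of its underside on the table. A channel on springs stands on it, along its y, walls up to 76 mm above the table, holding the squeegee. Place and yaw vary
- channel (a joint): how far the sprung channel and the squeegee in it are pressed down, m: 0 at rest, bottoms on its stop at 0.016. It starts to yield at about 0.2 to 1.5 N and then takes 0.3 N more per mm
- ball_post: fixed dark wooden post with a ball head (36 mm ball), beside one end of the blade; it is vertical, 96 mm long, origin at its foot on the centre line of the base board, 178 mm from the board's centre and 29 mm beyond the end of the blade; its top is 108 mm above the table. Either end of the board may have it
- bar_post: fixed dark wooden post with a crossbar head, 80 mm across the board by 20 by 24 mm (a T), same dark wood and place as the ball post but at the opposite end; origin at its foot; top 102 mm above the table
- squeegee: the long wooden squeegee (116 x 300 x 35 mm), loose, standing on its handle in the channel with its rubber blade up. Its own x axis points up to the blade, y runs along the blade, z lies across it; origin 58 mm below the blade's edge and 17 mm to one side (own z) of the blade's middle plane
- blade_mid (a point): middle of the blade's top edge, 154 mm above the table at rest; own axes as the squeegee's (x up, y along the blade). The top edge is level, straight, 298 mm long and 10 mm wide
- blade_end_a (a point): one end of the blade's top edge, 149 mm from the middle
- blade_end_b (a point): the other end of the blade's top edge, 149 mm from the middle
- ochre_bottle: ink bottle, 54 mm across, 94 mm tall, standing behind the rest; origin under its centre
- clamp: spring clamp lying on its side, 45x98x23 mm, in front of the rest; origin under its centre
- cap: loose screw cap, 46 mm across, 17 mm high, behind the rest; origin under its centre
- short_squeegee: the shorter wooden squeegee, lying flat on the table, 116x190x35 mm: not the one to check; origin under its centre
- roller: ink roller with handle, lying, 177x110x35 mm; origin under its centre

How it is judged:
On the way, in this order (a step that is already met when the one before it is completed fails the run):
1. the fingertips touch the blade at the end beside the ball-topped post (within about 35 mm of that end) (contact force between the fingers and squeegee above 0.1 N and horizontal distance between the grasp point and ball_post below 0.065 m), for 0.1 s.
2. touching a quarter of the way along (contact force between the fingers and squeegee above 0.1 N and horizontal distance between the grasp point and ball_post between 0.085 and 0.12 m), for 0.1 s.
3. touching at the middle (contact force between the fingers and squeegee above 0.1 N and horizontal distance between the grasp point and ball_post between 0.16 and 0.196 m), for 0.1 s.
4. touching three quarters of the way along (contact force between the fingers and squeegee above 0.1 N and horizontal distance between the grasp point and ball_post between 0.236 and 0.271 m), for 0.1 s.
5. touching at the end beside the post with the crossbar (within about 35 mm of that end) (contact force between the fingers and squeegee above 0.1 N and horizontal distance between the grasp point and bar_post below 0.065 m), for 0.1 s.
At the end, for the whole second after the job is handed in: the whole edge has been traced in order; the squeegee stands upright (within 0.12 rad), at rest, in its channel (within 10 mm of its place), and the channel has sprung back up to within 1.5 mm (value of joint channel below 0.0015 m and angle between squeegee's own x axis and vertical below 0.12 rad and horizontal distance between blade_mid and blade_rest below 0.01 m and height (world z) of blade_mid between 0.148 and 0.16 m and linear speed of squeegee below 0.02 m/s); the robot touches nothing.
It fails at once if the fingertips leave the blade during the trace (just over its middle 200 mm, within about 10 mm of its edge, with no touch and the rest unpressed) ((y of the grasp point in the frame of blade_mid between -0.1 and 0.1 m and z of the grasp point in the frame of blade_mid between -0.03 and 0.03 m) and x of the grasp point in the frame of blade_mid between 0.005 and 0.029 m and contact force between the fingers and squeegee below 0.02 N and value of joint channel below 0.0003 m).
It fails at once if the fingers straddle the blade as if to grip it (tips more than about 15 mm below its edge) ((y of the grasp point in the frame of blade_mid between -0.1 and 0.1 m and z of the grasp point in the frame of blade_mid between -0.03 and 0.03 m) and x of the grasp point in the frame of blade_mid below 0.003 m).
It fails at once if the squeegee is lifted more than 8 mm or tilted more than 0.2 rad (height (world z) of blade_mid above 0.162 m or angle between squeegee's own x axis and vertical above 0.2 rad).
It fails at once if the blade is pressed hard (over 10 N, or the rest pushed down to its stop) (contact force between the fingers and squeegee above 10 N or value of joint channel above 0.0155 m).
It fails at once if another thing on the table is moved more than 30 mm (distance of any of ochre_bottle, clamp, cap, short_squeegee, roller from where it was at the start of the episode above 0.03 m).
It also fails if it takes over 42 s, if anything falls off the work surface, if the arm or the gripper's body presses on something with over 40 N, if the wrist force passes 120 N, or if a joint passes its speed limit or range.

## Working session

There is one attempt and no reset: what is moved stays moved. The work goes in short steps, Python scripts to look and compute and a shell command to move; the robot and the scene stay as the last step left them, time stands still between calls to the robot, and variables do not carry over. Pictures are saved under pics/ and viewed, at most 10 in all, crops included, and the job is handed in when it is done.

```bash
mkdir -p pics; python3 - <<'E'
from bench import bot
import cv2
s=bot.state();print(s)
for n in("scene","side"):
    cv2.imwrite(f"pics/{n}.png",cv2.resize(bot.grab_frame(n)[:,:,::-1],(800,600),interpolation=cv2.INTER_CUBIC))
    print(n,bot.camera_model(n))
E
```

```text
{'clock': 0.0, 'q': array([ 1.27241559e+00,  3.00525742e-01,  1.52160632e+00,  1.75257088e-05,
        1.32072362e+00, -6.66184316e-02]), 'qd': array([ 0.00076709, -0.0011311 , -0.00117071, -0.00127948,  0.00124713,
        0.0018012 ]), 'effort': array([ 8.75069873e-05, -5.43488681e+01, -3.61813223e+01, -4.83884924e-05,
        3.88086002e-03,  2.01437007e-05]), 'tcp_pos': array([0.12626672, 0.53505489, 0.23068067]), 'ee_rot': array([ 1.15624110e-01,  9.93292840e-01, -6.19487931e-04, -1.22960658e-04]), 'wrist_force': array([ 0.85888317,  0.17315554, -0.7000714 ]), 'moment': array([-0.00825086,  0.05554949, -0.01684298]), 'grasp_force': 0.0, 'opening': 0.08541854402353444}
scene {'camera_matrix': array([[406.00128483,   0.        , 247.7127138 ],
       [  0.        , 406.00128483, 184.2308901 ],
       [  0.        ,   0.        ,   1.        ]]), 'origin': array([ 0.09153329, -0.53308367,  0.97214726]), 'attitude': array([ 0.32475051, -0.11226943, -0.3298634 ,  0.87927403])}
side {'camera_matrix': array([[463.38610073,   0.        , 257.19614311],
       [  0.        , 463.38610073, 199.51789995],
       [  0.        ,   0.        ,   1.        ]]), 'origin': array([-0.08838279, -1.20661474,  0.72870856]), 'attitude': array([ 0.52434754, -0.14063783, -0.19289227,  0.81735747])}
```

View pics/scene.png

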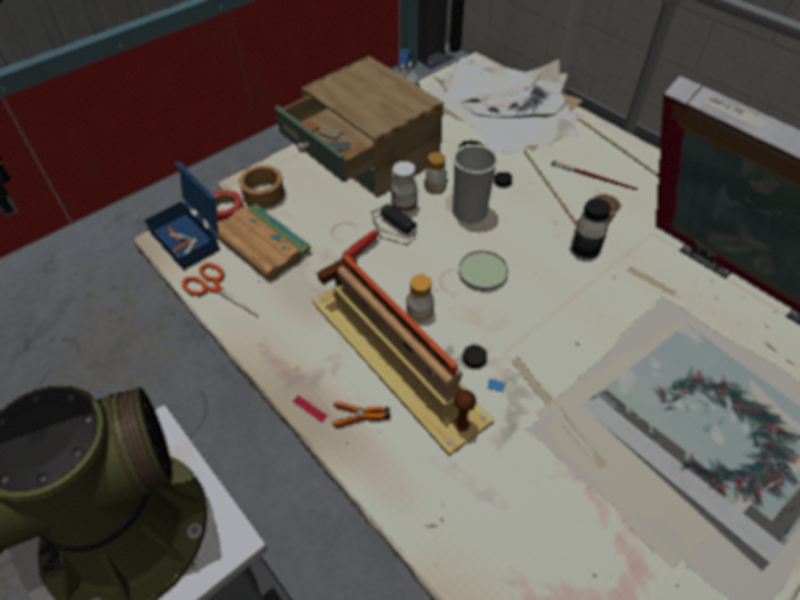

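View pics/side.png

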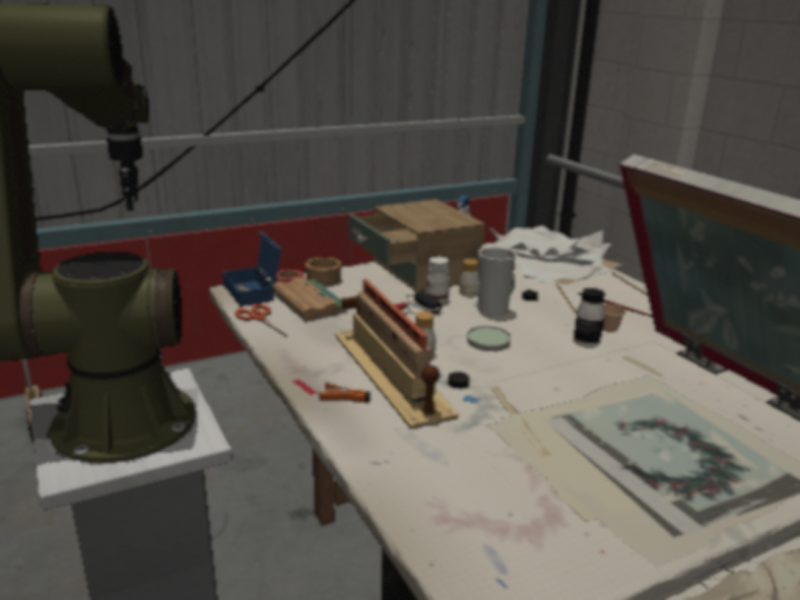

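The ball post is at about (464,400) in the scene view and the crossbar post is at the far end, about (330,268). The blade runs from (347,260) to (455,370). I'll enlarge these areas.

```bash
python3 - <<'E'
import cv2
from bench import bot
import numpy as np
a=bot.grab_frame("scene")[:,:,::-1][150:295,190:330]
b=bot.grab_frame("side")[:,:,::-1][165:285,205:305]
cv2.imwrite("pics/c1.png",cv2.resize(a,None,fx=4,fy=4,interpolation=cv2.INTER_CUBIC))
cv2.imwrite("pics/c2.png",cv2.resize(b,None,fx=5,fy=5,interpolation=cv2.INTER_CUBIC))
E
```

```text
(no output)
```

View pics/c1.png

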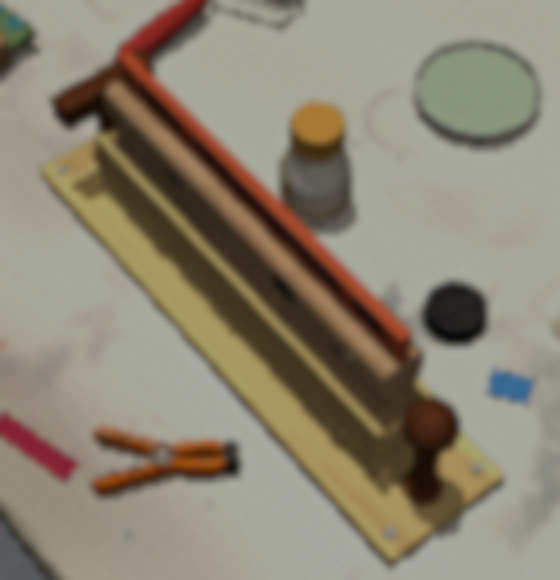

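View pics/c2.png

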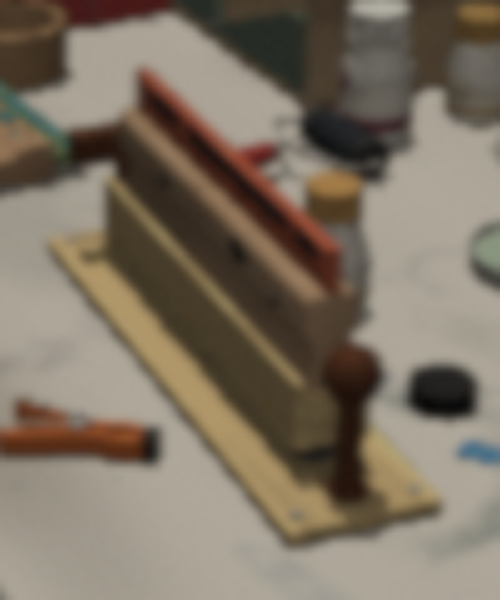

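Scene crop (4x): blade top ends at about (131,57) and (403,337), ball at (430,425), board corners at (42,170), (392,562) and (502,480). Side crop (5x): blade ends at (145,70) and (336,248), ball at (353,373), board corners at (50,242), (290,543) and (440,505). Next, one joint fit of x, y and yaw.

```bash
cat > h.py <<'E'
import numpy as np
from scipy.spatial.transform import Rotation as R
from scipy.optimize import least_squares
from bench import bot
def proj(n,P):
    m=bot.camera_model(n);p=R.from_quat(m["attitude"]).inv().apply(np.atleast_2d(P)-m["origin"])
    p=p*[1,-1,-1];u=p@m["camera_matrix"].T
    return u[:,:2]/u[:,2:]
E
python3 - <<'E'
from h import *
# local: y toward ball post ; x left/right (sign by handedness)
L=np.array([[0,-.149,.154],[0,.149,.154],[0,.178,.090],[1,0,0],[1,0,0],[1,0,0]],float)
L[3:]=[[-.05,-.205,.012],[-.05,.205,.012],[.05,.205,.012]]
obs={"scene":np.array([(131,57),(403,337),(430,425),(42,170),(392,562),(502,480)])/4+[190,150],
"side":np.array([(145,70),(336,248),(353,373),(50,242),(290,543),(440,505)])/5+[205,165]}
def W(p):
    # local y along (cos a, sin a); local +x = left normal
    c,s=np.cos(p[2]),np.sin(p[2])
    return np.c_[p[0]+L[:,1]*c-L[:,0]*s,p[1]+L[:,1]*s+L[:,0]*c,L[:,2]]
f=lambda p:np.r_[tuple((proj(n,W(p))-o).ravel() for n,o in obs.items())]
for a0 in(-1.5,):
    r=least_squares(f,[.5,0,a0],loss="soft_l1");print(r.x,r.cost);print(f(r.x).reshape(2,6,2).round(1));print(W(r.x).round(3))
E
```

```text
[ 0.51689169 -0.04298915 -1.63921998] 10.150014454209298
[[[-1.7 -1. ]
  [ 1.2  1.3]
  [ 0.4  1.5]
  [-0.2 -0.7]
  [-0.3  1. ]
  [ 1.4 -0.1]]

 [[-0.  -1.1]
  [-0.2  0. ]
  [-0.2 -0.4]
  [-0.2 -1.9]
  [-0.7 -2.6]
  [ 0.9 -1.9]]]
[[ 0.527  0.106  0.154]
 [ 0.507 -0.192  0.154]
 [ 0.505 -0.221  0.09 ]
 [ 0.481  0.165  0.012]
 [ 0.453 -0.244  0.012]
 [ 0.553 -0.251  0.012]]
```

```bash
python3 -m jog '0 0 0 0 0 -9.4 0; -4.3 -4 0 0 0 0 0; -4.3 -4 0 0 0 0 0; -4.3 -4 0 0 0 0 0; -4.3 -4 0 0 0 0 0'; python3 -m jog '-4.3 -4 0 0 0 0 0; -4.3 -4 0 0 0 0 0; -4.3 -4 0 0 0 0 0; -4.3 -4 0 0 0 0 0; -4.3 -4 0 0 0 0 0'; python3 -m jog '-4.3 -4 0 0 0 0 0; 0 -4.6 0 0 0 0 0; 0 -4.6 0 0 0 0 0; 0 -4.6 0 0 0 0 0; 0 0 0 0 0 0 0'
```

```text
clock: 0.82
tcp_pos: [0.2881, 0.3625, 0.2313]
ee_rot: [0.034, 0.999, 0.0, 0.0]
wrist_force: [-0.0, 0.2, 0.1]
opening: 0.0
grasp_force: 0.0
clock: 1.45
tcp_pos: [0.4892, 0.1482, 0.2313]
ee_rot: [0.034, 0.999, 0.0, 0.0]
wrist_force: [0.1, 0.9, 0.2]
opening: -0.0004
grasp_force: 0.0
clock: 2.08
tcp_pos: [0.5187, -0.0329, 0.2312]
ee_rot: [0.036, 0.999, -0.0, -0.0]
wrist_force: [-0.1, 0.8, 1.0]
opening: -0.0002
grasp_force: 0.0
```

```bash
python3 - <<'E'
from h import *
import cv2
s=bot.state();print({k:s[k].round(3) for k in("tcp_pos","ee_rot","wrist_force","moment")},s["opening"],s["clock"])
m=bot.camera_model("wrist");print(m)
cv2.imwrite("pics/w1.png",cv2.resize(bot.grab_frame("wrist")[:,:,::-1],(800,600),interpolation=cv2.INTER_CUBIC))
E
```

```text
{'tcp_pos': array([ 0.519, -0.033,  0.231]), 'ee_rot': array([ 0.036,  0.999, -0.   , -0.   ]), 'wrist_force': array([-0.052,  0.768,  1.044]), 'moment': array([ 0.01 ,  0.013, -0.072])} -0.00015088120198251045 2.075
{'camera_matrix': array([[297.31863964,   0.        , 254.7405951 ],
       [  0.        , 297.31863964, 197.69208561],
       [  0.        ,   0.        ,   1.        ]]), 'origin': array([ 0.43460305, -0.02672822,  0.37377357]), 'attitude': array([-0.12224364, -0.11339379,  0.67175346,  0.72176563])}
```

View pics/w1.png

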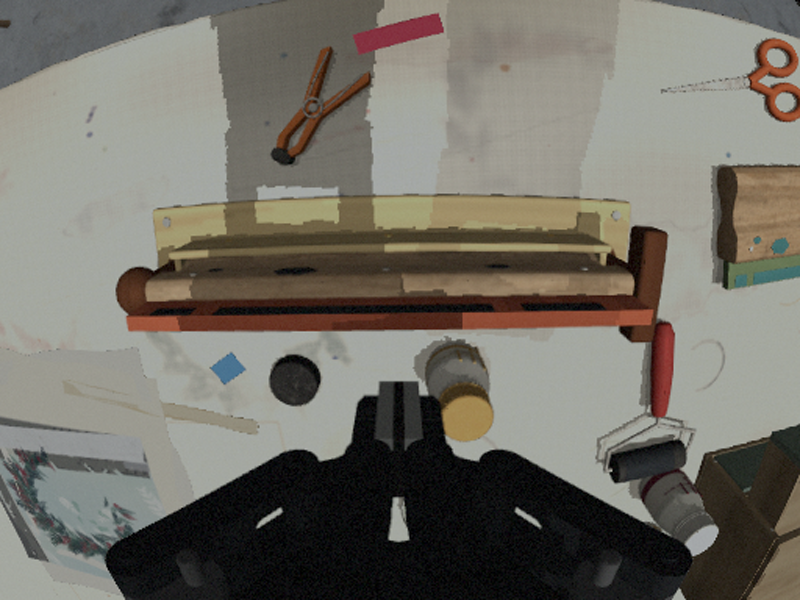

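The wrist view shows the blade's top strip from (128,323), at the ball end, to (653,317), at the crossbar end. I'll project these at z = 0.154.

```bash
python3 - <<'E'
from h import *
m=bot.camera_model("wrist");K=m["camera_matrix"]
P=[]
for u in((128,323),(653,317),(400,321)):
    d=(np.array(u)*.64-K[:2,2]);r=np.hypot(*d);t=r/K[0,0]
    v=np.r_[d/r*np.sin(t),np.cos(t)]*[1,-1,-1]
    v=R.from_quat(m["attitude"]).apply(v);p=m["origin"]+v*(.154-m["origin"][2])/v[2];P.append(p);print(p.round(4))
a,b=P[:2];e=a-b;print(np.hypot(*e[:2]),np.arctan2(e[1],e[0]))
c=(a+b)/2;u=e/np.linalg.norm(e)
s=bot.state();T=R.from_quat(s["ee_rot"])
g=c+u*.130;print(c,g,"tool cm",T.inv().apply(g-s["tcp_pos"])*100,"dir",T.inv().apply(-u)*26)
E
```

```text
[ 0.5087 -0.1859  0.154 ]
[0.526  0.1117 0.154 ]
[ 0.5176 -0.0303  0.154 ]
0.2981449978459634 -1.628805973320543
[ 0.51734451 -0.03711313  0.154     ] [ 0.50980749 -0.16689446  0.154     ] tool cm [ -0.04988823 -13.57070359   7.71596054] dir [3.10582077e-01 2.59981448e+01 2.74462780e-03]
```

```bash
python3 -m jog '0 -4.6 0 0 0 0 0; 0 -4.6 0 0 0 0 0; 0 -4.6 0 0 0 0 0; 0 0 3 0 0 0 0; 0 0 3 0 0 0 0'; python3 -m jog '0 0 0 0 0 0 0; 0 0 0 0 0 0 0; 0 0 0.5 0 0 0 0; 0 0 0 0 0 0 0'; python3 -m jog '0 0 0.5 0 0 0 0; 0 0 0 0 0 0 0;0 0 0 0 0 0 0';  python3 -m jog '0 0 0.3 0 0 0 0; 0 0 0 0 0 0 0;0 0 0 0 0 0 0'; python3 -c "
from h import *
s=bot.state();print(s['tcp_pos'],s['wrist_force'],s['moment'])"
```

```text
clock: 2.75
tcp_pos: [0.5099, -0.1677, 0.1705]
ee_rot: [0.034, 0.999, 0.0, 0.0]
wrist_force: [0.3, 0.1, 0.2]
opening: -0.0
grasp_force: 0.0
clock: 3.25
tcp_pos: [0.5097, -0.1681, 0.1665]
ee_rot: [0.034, 0.999, -0.0, 0.0]
wrist_force: [0.3, 0.2, -0.6]
opening: 0.0003
grasp_force: 0.0
clock: 3.62
tcp_pos: [0.5096, -0.1683, 0.1613]
ee_rot: [0.034, 0.999, -0.0, -0.0]
wrist_force: [0.9, -0.5, 0.4]
opening: -0.0
grasp_force: 0.0
clock: 4.0
tcp_pos: [0.5096, -0.1683, 0.1583]
ee_rot: [0.034, 0.999, -0.0, -0.0]
wrist_force: [0.5, -0.3, -0.4]
opening: -0.0
grasp_force: 0.0
[ 0.50961575 -0.16829527  0.15828933] [ 0.5120414  -0.3163574  -0.35789128] [-0.02055294 -0.04467455 -0.00746305]
```

```bash
python3 -m jog '0 0 0.3 0 0 0 0; 0 0 0.2 0 0 0 0; 0 0 0 0 0 0 0; 0 0 0 0 0 0 0'; python3 -m jog '0 0 0.3 0 0 0 0; 0 0 0 0 0 0 0;0 0 0 0 0 0 0'; python3 -m jog '0 0 0.2 0 0 0 0; 0 0 0 0 0 0 0;0 0 0 0 0 0 0;0 0 0 0 0 0 0'; python3 - <<'E'
from h import *
import cv2
s=bot.state();print(s['tcp_pos'],s['wrist_force'],s['moment'])
a=bot.grab_frame("side")[:,:,::-1][130:285,205:345]
cv2.imwrite("pics/s2.png",cv2.resize(a,None,fx=3.8,fy=3.8,interpolation=cv2.INTER_CUBIC))
E
```

```text
clock: 4.5
tcp_pos: [0.5097, -0.1683, 0.1534]
ee_rot: [0.034, 0.999, -0.0, 0.0]
wrist_force: [0.3, -0.4, 1.4]
opening: 0.0
grasp_force: 0.7
clock: 4.88
tcp_pos: [0.5096, -0.1683, 0.1503]
ee_rot: [0.034, 0.999, -0.0, 0.0]
wrist_force: [1.1, -0.7, 2.3]
opening: -0.0
grasp_force: 1.1
clock: 5.38
tcp_pos: [0.5096, -0.1683, 0.1483]
ee_rot: [0.034, 0.999, -0.0, 0.0]
wrist_force: [-0.0, -0.5, 2.4]
opening: -0.0
grasp_force: 1.4
[ 0.50963641 -0.16829751  0.14834413] [-0.01210069 -0.52992477  2.38241566] [-0.20020564  0.06376687 -0.02538681]
```

View pics/s2.png

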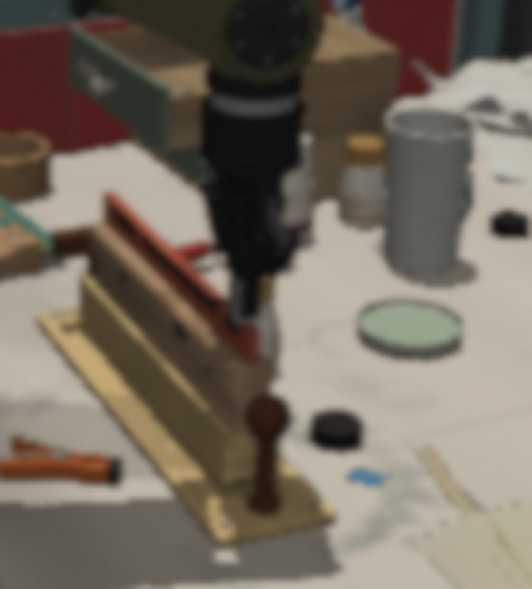

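Contact confirmed: the fingertips rest on the blade near the ball post at about (245,320), with about 2.4 N and the squeegee upright. Now the trace.

```bash
for i in 1; do python3 -m jog '0.01 0.5 0 0 0 0 0; 0.01 1 0 0 0 0 0; 0.01 1 0 0 0 0 0; 0.01 1 0 0 0 0 0; 0.01 1 0 0 0 0 0'; done; python3 -m jog '0.01 1 0 0 0 0 0; 0.01 1 0 0 0 0 0; 0.01 1 0 0 0 0 0; 0.01 1 0 0 0 0 0; 0.01 1 0 0 0 0 0'
```

```text
clock: 6.05
tcp_pos: [0.5122, -0.1225, 0.1483]
ee_rot: [0.034, 0.999, -0.0, -0.0]
wrist_force: [-1.3, -2.3, 2.1]
opening: 0.0001
grasp_force: 1.5
clock: 6.68
tcp_pos: [0.5151, -0.0727, 0.1483]
ee_rot: [0.034, 0.999, 0.0, -0.0]
wrist_force: [0.2, -1.3, 2.9]
opening: 0.0001
grasp_force: 1.5
```

```bash
python3 -m jog '0.01 1 0 0 0 0 0; 0.01 1 0 0 0 0 0; 0.01 1 0 0 0 0 0; 0.01 1 0 0 0 0 0; 0.01 1 0 0 0 0 0'; python3 -m jog '0.01 1 0 0 0 0 0; 0.01 1 0 0 0 0 0; 0.01 1 0 0 0 0 0; 0.01 1 0 0 0 0 0; 0.01 1 0 0 0 0 0'; python3 -m jog '0.01 1 0 0 0 0 0; 0.01 1 0 0 0 0 0; 0.01 1 0 0 0 0 0; 0.01 1 0 0 0 0 0; 0.01 1 0 0 0 0 0'
```

```text
clock: 7.3
tcp_pos: [0.5179, -0.0228, 0.1483]
ee_rot: [0.034, 0.999, -0.0, -0.0]
wrist_force: [-0.1, -1.9, 3.6]
opening: -0.0001
grasp_force: 1.5
clock: 7.92
tcp_pos: [0.5208, 0.0271, 0.1483]
ee_rot: [0.034, 0.999, -0.0, -0.0]
wrist_force: [-0.3, -2.4, 2.9]
opening: 0.0002
grasp_force: 1.4
clock: 8.55
tcp_pos: [0.5237, 0.077, 0.1483]
ee_rot: [0.034, 0.999, -0.0, -0.0]
wrist_force: [-0.3, -2.5, 2.9]
opening: 0.0002
grasp_force: 1.4
```

```bash
python3 -m jog '0.01 1 0 0 0 0 0; 0.01 0.8 0 0 0 0 0; 0 0.3 0 0 0 0 0; 0 0 0 0 0 0 0; 0 0 0 0 0 0 0'; python3 -m jog '0 0 -0.3 0 0 0 0; 0 0 -0.3 0 0 0 0; 0 0 -1 0 0 0 0; 0 0 -3 0 0 0 0; 0 0 -4 0 0 0 0'; python3 -m jog '0 0 -4 0 0 0 0; 0 0 0 0 0 0 0; 0 0 0 0 0 0 0; 0 0 0 0 0 0 0; 0 0 0 0 0 0 0';  python3 - <<'E'
from h import *
import cv2
print(bot.state()['wrist_force'])
a=bot.grab_frame("side")[:,:,::-1][130:285,205:345]
cv2.imwrite("pics/s3.png",cv2.resize(a,None,fx=3.8,fy=3.8,interpolation=cv2.INTER_CUBIC))
E
```

```text
clock: 9.18
tcp_pos: [0.5249, 0.0975, 0.1483]
ee_rot: [0.034, 0.999, 0.0, 0.0]
wrist_force: [-0.9, 2.8, 3.4]
opening: 0.0001
grasp_force: 1.5
clock: 9.8
tcp_pos: [0.5245, 0.0971, 0.2351]
ee_rot: [0.034, 0.999, -0.0, -0.001]
wrist_force: [0.4, 0.5, -0.1]
opening: 0.0001
grasp_force: 0.0
clock: 10.42
tcp_pos: [0.5247, 0.0972, 0.2736]
ee_rot: [0.034, 0.999, -0.0, -0.001]
wrist_force: [-0.3, 0.1, 0.4]
opening: 0.0
grasp_force: 0.0
[-0.34194987  0.10387868  0.4073405 ]
```

View pics/s3.png

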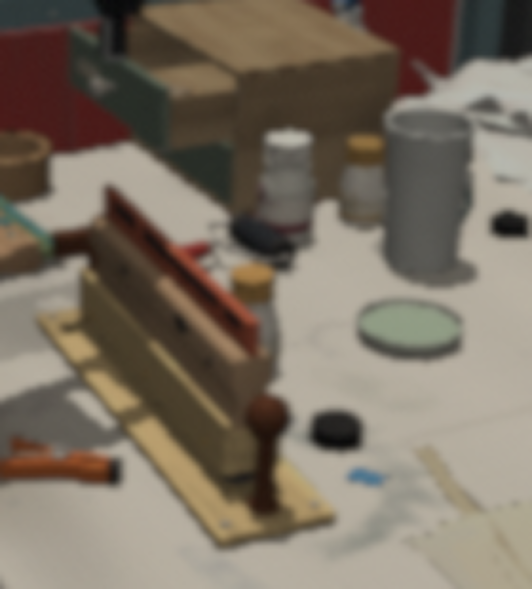

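The squeegee stands upright in its channel, with its blade running from (108,190) to (258,330). The channel has sprung back, and the arm is clear.

```bash
python3 -c "
from bench import bot
print(bot.hand_in())"
```

```text
the job is handed in; nothing more can be done
None
```

I ran the closed fingertips along the blade from the ball-post end to the crossbar-post end in one unbroken touch (about 2–4 N), lifted clear and handed the job in; the squeegee was still upright in its rest, and the hand-in gave no verdict.

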